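# Line up capacitors by size on the inspection strip

## Robot

A 7-joint arm with a two-finger parallel gripper is mounted at the origin on the work surface. World frame = base frame: x ahead of the robot, y to its left, z up, the work surface at z = 0. Lengths are in m, angles in rad, forces in N, time in s.
With the tool pointing down it reaches from about 0.425 to 0.95 m from the base axis. Payload 4.7 kg.
Tool frame: the origin (TCP) lies at the very end of the fingers, on their centre line; the grasp point (between the pads) lies 19 mm behind it; z points along the fingers, y is the line along which they close (so a half turn about z gives the same grasp; the last joint's range is limited). The gripper opens to 87 mm and grips with 3 to 60 N. Pads are 19 mm wide; open, the fingers measure 117 mm over their backs; the gripper's body (75 mm by 190 mm) begins 51 mm behind the grasp point.
Start: joints at [1.291, 0.469, -0.049, 1.532, 0.024, 1.141, -0.082], TCP at [0.168, -0.654, 0.223] pointing down, gripper open.
Joint ranges: [-2.59, 2.59], [-0.33, 1.99], [-1.39, 1.29], [0.1, 2.45], [-1.04, 4.18], [0.21, 1.99], [-2.66, 2.66]. Speed limits (rad/s): [2.57, 2.57, 3.14, 3.14, 3.14, 3.14, 3.14].

## Interface

Orientations are given as a rotation vector (axis times angle).
In Python, from bench import r gives the robot as it stands. The module is installed in compiled form; this text tells all that it offers.
- The arm moves only by the shell command python3 -m pendant 'ROWS' [FORCE]. ROWS is a JSON object of lists of equal length, an entry for each row: "translation": the shift along the tool's x, y, z in mm, a list of three; "turn": the turn, a rotation vector about the tool's x, y, z in rad, a list of three; "gripper": the finger opening in mm, from 0 to 87. In form: {"translation": [[dx, dy, dz], ...], "turn": [[wx, wy, wz], ...], "gripper": [gripper, ...]}. A call has 1 to 12 rows; each row is the pose to reach, as a shift and turn from the pose commanded when the call began, along the tool's axes at that moment; what a row does not reach only later rows make up. A row lasts 1/10 s, in which the tool goes at most 50 mm and 8.59 degrees, less where a joint would pass 70% of its speed; a pose out of reach is approached as far as the arm can. A call with a gripper value outside its range is refused whole. The fingers move at their own pace and stop on an object; FORCE is the grip in N (left out, the last holds). Time passes only in rows, so rows that repeat a pose let the fingers close. It gives the time, the measured TCP pose, the force, the opening and the grip force at its end, in the units of the state.
- r.get_state(): the state, without advancing time (a new reading comes with each control period).
- r.capture(name): name is "scene" or "top" or "wrist"; returns the picture (420x560x3 uint8, blue, green, red); there is no depth.
- r.get_calibration(name): a dict with "intrinsics" (3x3 intrinsics, pixels), "R" (3x3) and "t" (3): a world point X has camera coordinates R X + t. Camera axes: x right, y down, z forward; pixel columns grow to the right and rows downward; lengths in m; the calibration is good to about 2 mm. A picture is of the moment at which its call begins: read the wrist's pose just before it. get_calibration takes no time and is no camera call; for the wrist camera it gives the pose at the moment of the call.
- r.close_job(): hands the job in; it is judged then, once.
The state is a dict: "time_s": time; "joint_pos": joint angles; "joint_velocities": joint speeds; "joint_torque": joint torques, N m; "tool_pos": TCP position; "ee_rot": TCP orientation; "ft_force": force on the tool from outside, world axes, zero at the start; "moment": the same for the moment, N m; "opening": finger opening in m; "gripper_force": force on a finger pad.
Only numpy, scipy, OpenCV 4.12 (cv2) and the standard library are available. Lean on these libraries where they do the work, as an engineer would, in place of code of your own. Each camera call takes 0.05 s, during which the arm holds its last target. There are 200 camera calls.

## Task

Line the four loose can capacitors up by size on the inspection strip, one standing on the centre of each white pad: the smallest on the pad next to the red binding post, then each larger one in turn, so that the largest ends next to the black post. Keep the capacitors upright throughout: do not knock any over.

Things in the scene. Friction and masses are not known exactly. Their poses are not given: they have to be found in the camera images.
- cap_orange_mid (a point): The smallest can capacitor: an upright solid cylinder with orange sleeve and grey metal top, 25 mm diameter, 46 mm tall, standing loose on the bench (base at z = 0). The point is its centre, half-way up (23 mm above its base); z is its axis, up.
- cap_blue_mid (a point): The second smallest can capacitor: an upright solid cylinder with blue sleeve and grey metal top, 35 mm diameter, 58 mm tall, standing loose on the bench (base at z = 0). The point is its centre, half-way up (29 mm above its base); z is its axis, up.
- cap_green_mid (a point): The second largest can capacitor: an upright solid cylinder with green sleeve and grey metal top, 45 mm diameter, 71 mm tall, standing loose on the bench (base at z = 0). The point is its centre, half-way up (35.5 mm above its base); z is its axis, up.
- cap_purple_mid (a point): The largest can capacitor: an upright solid cylinder with purple sleeve and grey metal top, 55 mm diameter, 85 mm tall, standing loose on the bench (base at z = 0). The point is its centre, half-way up (42.5 mm above its base); z is its axis, up.
- pad_a: One of four identical white square pads, 70 x 70 x 2 mm, fixed in a straight row at 84 mm pitch on a low grey strip (96 mm wide, 450 mm long, top 12 mm above the bench), each with a black centre cross; which pad has which place in the row changes. Origin: centre of its underside, 12 mm above the bench; its upper face is 2 mm higher, at z = 14 mm. x points across the row, y along the row, z up.
- pad_b: One of four identical white square pads, 70 x 70 x 2 mm, fixed in a straight row at 84 mm pitch on a low grey strip (96 mm wide, 450 mm long, top 12 mm above the bench), each with a black centre cross; which pad has which place in the row changes. Origin: centre of its underside, 12 mm above the bench; its upper face is 2 mm higher, at z = 14 mm. x points across the row, y along the row, z up.
- pad_c: One of four identical white square pads, 70 x 70 x 2 mm, fixed in a straight row at 84 mm pitch on a low grey strip (96 mm wide, 450 mm long, top 12 mm above the bench), each with a black centre cross; which pad has which place in the row changes. Origin: centre of its underside, 12 mm above the bench; its upper face is 2 mm higher, at z = 14 mm. x points across the row, y along the row, z up.
- pad_d: One of four identical white square pads, 70 x 70 x 2 mm, fixed in a straight row at 84 mm pitch on a low grey strip (96 mm wide, 450 mm long, top 12 mm above the bench), each with a black centre cross; which pad has which place in the row changes. Origin: centre of its underside, 12 mm above the bench; its upper face is 2 mm higher, at z = 14 mm. x points across the row, y along the row, z up.
- red_post: The red plastic binding post, 34 mm diameter, 38 mm tall, fixed on the strip in line with the pads, at one end of the row (the black post is at the other end), 70 mm from the centre of the nearest pad. Origin: centre of its underside on the strip, 12 mm above the bench.
- black_post: The black plastic binding post, 34 mm diameter, 38 mm tall, fixed on the strip in line with the pads, at one end of the row (the red post is at the other end), 70 mm from the centre of the nearest pad. Origin: centre of its underside on the strip, 12 mm above the bench.

How it is judged:
At the end, for the whole second after the job is handed in: Each capacitor stands released and at rest on its own pad, upright (within 0.1 rad), its axis within 13 mm of the pad's centre, and sizes rise along the row from the red post (orange on the pad next to it, then blue, then green) to the black post (purple on the pad next to it) ((horizontal distance between cap_orange_mid and pad_a below 0.013 m or horizontal distance between cap_orange_mid and pad_b below 0.013 m or horizontal distance between cap_orange_mid and pad_c below 0.013 m or horizontal distance between cap_orange_mid and pad_d below 0.013 m) and horizontal distance between cap_orange_mid and red_post between 0.04 and 0.1 m and height (world z) of cap_orange_mid between 0.033 and 0.041 m and angle between each of cap_orange_mid, cap_blue_mid, cap_green_mid, cap_purple_mid's own z axis and vertical below 0.1 rad and linear speed of each of cap_orange, cap_blue, cap_green, cap_purple below 0.02 m/s and (horizontal distance between cap_blue_mid and pad_a below 0.013 m or horizontal distance between cap_blue_mid and pad_b below 0.013 m or horizontal distance between cap_blue_mid and pad_c below 0.013 m or horizontal distance between cap_blue_mid and pad_d below 0.013 m) and horizontal distance between cap_blue_mid and red_post between 0.124 and 0.184 m and height (world z) of cap_blue_mid between 0.039 and 0.047 m and (horizontal distance between cap_green_mid and pad_a below 0.013 m or horizontal distance between cap_green_mid and pad_b below 0.013 m or horizontal distance between cap_green_mid and pad_c below 0.013 m or horizontal distance between cap_green_mid and pad_d below 0.013 m) and horizontal distance between cap_green_mid and red_post between 0.208 and 0.268 m and height (world z) of cap_green_mid between 0.0455 and 0.0535 m and (horizontal distance between cap_purple_mid and pad_a below 0.013 m or horizontal distance between cap_purple_mid and pad_b below 0.013 m or horizontal distance between cap_purple_mid and pad_c below 0.013 m or horizontal distance between cap_purple_mid and pad_d below 0.013 m) and horizontal distance between cap_purple_mid and red_post between 0.292 and 0.352 m and height (world z) of cap_purple_mid between 0.0525 and 0.0605 m); the robot touches nothing.
It fails at once if a capacitor is knocked over (tilted by more than 0.6 rad) (angle between any of cap_orange_mid, cap_blue_mid, cap_green_mid, cap_purple_mid's own z axis and vertical above 0.6 rad).
It also fails if it takes over 106 s, if anything falls off the work surface, if the arm or the gripper's body presses on something with over 40 N, if the wrist force passes 120 N, or if a joint passes its speed limit or range.

## Working session

There is one attempt and no reset: what is moved stays moved. The work goes in short steps, Python scripts to look and compute and a shell command to move; the robot and the scene stay as the last step left them, time stands still between calls to the robot, and variables do not carry over. Pictures are saved under pics/ and viewed, at most 14 in all, crops included, and the job is handed in when it is done.

```bash
mkdir -p pics
python3 - <<'E'
from bench import r
import cv2,numpy as np
np.set_printoptions(precision=4,suppress=True)
s=r.get_state();print(s['time_s'],s['tool_pos'],s['ee_rot'],s['opening'])
for n in("scene","top"):
    cv2.imwrite(f"pics/{n}0.png",r.capture(n)); c=r.get_calibration(n);print(n,c['intrinsics'],c['R'],c['t'])
E
```

```text
0.0 [ 0.1673 -0.6533  0.2215] [-3.115  -0.3926  0.0005] 0.0872396224024894
scene [[516.7175   0.     276.5903]
 [  0.     516.7175 204.5754]
 [  0.       0.       1.    ]] [[-0.1392  0.9901  0.0171]
 [ 0.595   0.0975 -0.7978]
 [-0.7916 -0.1009 -0.6027]] [ 0.076  -0.2677  1.4731]
top [[537.1844   0.     278.467 ]
 [  0.     537.1844 198.8256]
 [  0.       0.       1.    ]] [[ 0.009  -0.9999  0.0083]
 [-0.9899 -0.0101 -0.1416]
 [ 0.1417 -0.0069 -0.9899]] [-0.0206  0.564   1.3564]
```

View pics/top0.png

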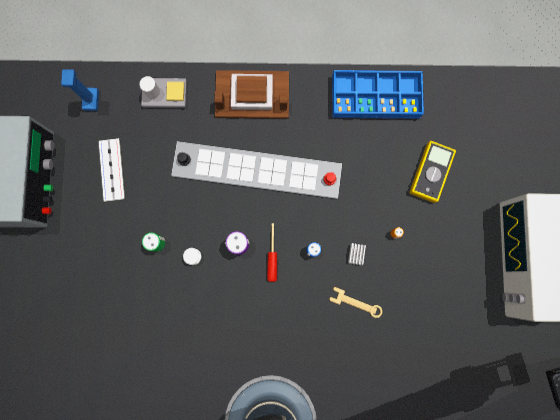

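View pics/scene0.png

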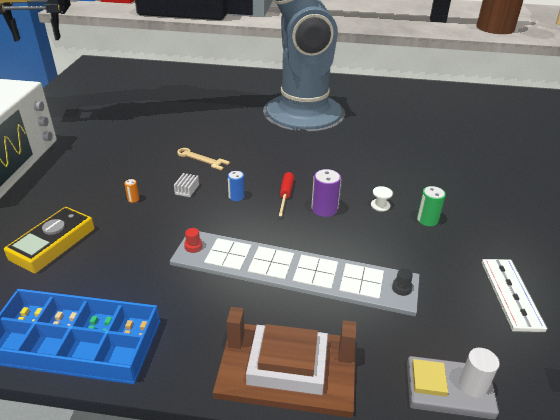

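The top picture shows the red post at (331,179) and the black one at (183,159). Pad crosses are near (304,176), (272,172), (241,168) and (210,163). Cap tops: green (151,242), purple (236,243), blue (314,250), orange (398,232). I'll enlarge it to get better pixels.

```bash
cat > h.py <<'E'
import numpy as np,cv2
from bench import r
np.set_printoptions(precision=4,suppress=True)
def ray(c,uv,z):
    K,R,t=(np.array(c[k]) for k in('intrinsics','R','t'))
    o=-R.T@t; d=R.T@np.linalg.inv(K)@np.array([uv[0],uv[1],1.]); return o+d*(z-o[2])/d[2]
def proj(c,X):
    K,R,t=(np.array(c[k]) for k in('intrinsics','R','t')); p=K@(R@np.array(X)+t); return p[:2]/p[2]
E
python3 - <<'E'
from h import *
im=cv2.imread('pics/top0.png');c=r.get_calibration('top')
cv2.imwrite('pics/top0c.png',cv2.resize(im[145:265,135:415],None,fx=2.85,fy=2.85,interpolation=cv2.INTER_CUBIC))
g=im.min(2)
n,l,st,ce=cv2.connectedComponentsWithStats((g>190).astype(np.uint8),connectivity=4)
for i in range(1,n):
    if st[i,4]>20 and 145<ce[i][1]<265 and 135<ce[i][0]<415: print(ce[i],st[i],ray(c,ce[i],.014))
for nm,uv,z in[('red',(331,179),.05),('black',(183,159),.05),('p1',(304,176),.014),('p4',(210,163),.014),('green',(151,242),.071),('purple',(236,243),.085),('blue',(314,250),.058),('orange',(398,232),.046)]:
    p=ray(c,uv,z);print(nm,p,np.hypot(p[0],p[1]))
E
```

```text
[267.8649 170.9747] [ 195  148  147   50 4315] [0.6427 0.0136 0.014 ]
[398.5641 231.8718] [396 228   7   8  39] [ 0.4833 -0.3321  0.014 ]
[236.3116 241.9384] [227 232  20  20 292] [0.4528 0.094  0.014 ]
[150.2486 240.9548] [143 234  15  15 177] [0.4532 0.3189 0.014 ]
[313.9505 248.6832] [309 243  11  12 101] [ 0.4371 -0.1094  0.014 ]
[351.4 250.9] [350 243   4  19  30] [ 0.4322 -0.2074  0.014 ]
[354.4333 251.9667] [353 244   4  19  30] [ 0.4295 -0.2153  0.014 ]
[357.2593 253.3704] [356 244   4  20  27] [ 0.426  -0.2226  0.014 ]
[360.4286 253.8571] [359 245   4  19  28] [ 0.4248 -0.2309  0.014 ]
[191.63   255.7004] [183 248  18  16 227] [0.4159 0.2096 0.014 ]
red [ 0.6162 -0.1511  0.05  ] 0.6343998699095829
black [0.665  0.2346 0.05  ] 0.7051569817662675
p1 [ 0.6301 -0.0829  0.014 ] 0.6354973159189576
p4 [0.6627 0.1685 0.014 ] 0.6837867542217481
green [0.4471 0.3038 0.071 ] 0.5405088320943504
purple [0.4458 0.0897 0.085 ] 0.4547031771908738
blue [ 0.4316 -0.1062  0.058 ] 0.44444500553450444
orange [ 0.4803 -0.3232  0.046 ] 0.5789289340067195
```

View pics/top0c.png

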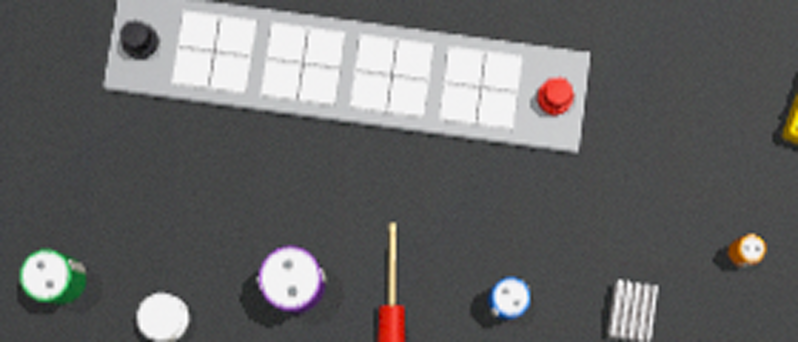

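```bash
cat >> h.py <<'E'
from scipy.spatial.transform import Rotation as Ro
TR=np.array([[np.cos(np.radians(82.6)),np.cos(np.radians(-7.4)),0],[np.sin(np.radians(82.6)),np.sin(np.radians(-7.4)),0],[0,0,-1]])
def to(p):
    s=r.get_state();R=Ro.from_rotvec(s['ee_rot']).as_matrix()
    print('t',s['time_s'],'tcp',np.array(s['tool_pos']),'shift mm',1000*R.T@(np.array(p)-s['tool_pos']),'turn',Ro.from_matrix(R.T@TR).as_rotvec())
u=np.array([.1286,.9917]);pc=np.array([.6464,.0428])
pads=dict(orange=pc-.126*u,blue=pc-.042*u,green=pc+.042*u,purple=pc+.126*u)
H=dict(orange=.046,blue=.058,green=.071,purple=.085)
E
python3 - <<'E'
from h import *
c=r.get_calibration('top')
for n,uv in dict(orange=(398.56,231.87),blue=(313.95,248.68),green=(150.25,240.95),purple=(236.3,241.94)).items(): print(n,ray(c,uv,H[n]),pads[n])
p=ray(c,(398.56,231.87),.046);p[2]=.2215;to(p)
E
```

```text
orange [ 0.4806 -0.3247  0.046 ] [ 0.6302 -0.0822]
blue [ 0.4349 -0.1061  0.058 ] [0.641  0.0011]
green [0.4497 0.3058 0.071 ] [0.6518 0.0845]
purple [0.4484 0.089  0.085 ] [0.6626 0.1678]
t 0.1 tcp [ 0.1674 -0.6534  0.2216] shift mm [ 385.0295 -240.6491    0.5035] turn [-0.0016 -0.001  -1.1908]
```

```bash
python3 -m pendant '{"translation":[[385,-241,0],[385,-241,0],[385,-241,0],[385,-241,0],[385,-241,0],[385,-241,0],[385,-241,0],[385,-241,0],[385,-241,0],[385,-241,0],[385,-241,0],[385,-241,0]],"turn":[[0,0,-1.19],[0,0,-1.19],[0,0,-1.19],[0,0,-1.19],[0,0,-1.19],[0,0,-1.19],[0,0,-1.19],[0,0,-1.19],[0,0,-1.19],[0,0,-1.19],[0,0,-1.19],[0,0,-1.19]],"gripper":[87,87,87,87,87,87,87,87,87,87,87,87]}' 15
python3 - <<'E'
from h import *
c=r.get_calibration('wrist');cv2.imwrite('pics/w1.png',r.capture('wrist'));to([.4806,-.3247,.05]);print(proj(c,[.4806,-.3247,.046]),r.get_state()['joint_pos'])
print(np.array(c['R']),np.array(c['t']))
E
```

```text
time_s: 1.3
tool_pos: [0.4795, -0.3262, 0.2221]
ee_rot: [-2.363, -2.07, 0.002]
ft_force: [-0.5, -0.6, 0.1]
opening: 0.0868
gripper_force: 0.0
t 1.35 tcp [ 0.4792 -0.3267  0.2222] shift mm [  2.3112   1.3421 172.155 ] turn [-0.0013  0.0008 -0.004 ]
[280.8963 194.1709] [ 0.8702  0.3504 -0.4424  1.746   0.1684  1.0834  0.2388]
[[ 0.9914 -0.1308 -0.0016]
 [-0.1249 -0.9505  0.2846]
 [-0.0387 -0.282  -0.9586]] [-0.5179 -0.2842  0.3168]
```

View pics/w1.png

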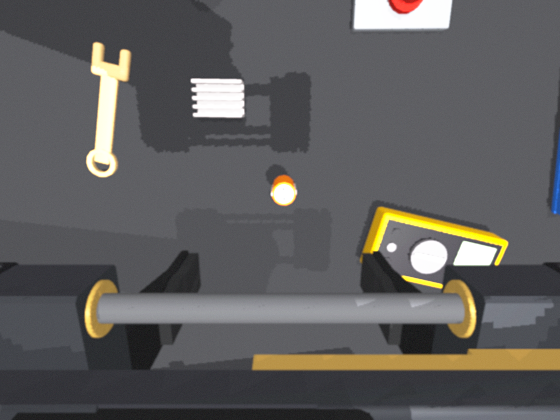

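The wrist view shows the orange cap's top at about (284,193). I predicted (281,194), so the two views agree to within 2 mm or so.

Run:
```python
from h import *
c=r.get_calibration('wrist');p=ray(c,(284,192.5),.046);print(p);p[2]=.012;to(p)
```

```text
[ 0.4838 -0.3239  0.046 ]
t 1.35 tcp [ 0.4792 -0.3267  0.2222] shift mm [  3.5839   4.4312 210.1502] turn [-0.0013  0.0008 -0.004 ]
```

```bash
python3 -m pendant '{"translation":[[3,3,0],[3,3,45],[3,3,90],[3,3,135],[3,3,170],[3,3,195],[3,3,208],[3,3,214],[3,3,214]],"turn":[[0,0,0],[0,0,0],[0,0,0],[0,0,0],[0,0,0],[0,0,0],[0,0,0],[0,0,0],[0,0,0]],"gripper":[60,60,60,60,60,60,60,60,60]}' 15 && python3 -m pendant '{"translation":[[0,0,0],[0,0,0],[0,0,0],[0,0,0],[0,0,0],[0,0,0],[0,0,0],[0,0,0]],"turn":[[0,0,0],[0,0,0],[0,0,0],[0,0,0],[0,0,0],[0,0,0],[0,0,0],[0,0,0]],"gripper":[45,38,32,28,26,22,15,15]}' 15
```

```text
time_s: 2.25
tool_pos: [0.4841, -0.3227, 0.0087]
ee_rot: [2.362, 2.072, -0.0]
ft_force: [0.7, 0.1, 0.3]
opening: 0.0599
gripper_force: 0.0
time_s: 3.05
tool_pos: [0.484, -0.3223, 0.0087]
ee_rot: [2.361, 2.072, -0.0]
ft_force: [-0.6, -0.3, 2.7]
opening: 0.0246
gripper_force: 15.0
```

```bash
python3 -m pendant '{"translation":[[0,0,-20],[0,0,-60],[0,0,-90],[0,0,-110],[0,0,-110]],"turn":[[0,0,0],[0,0,0],[0,0,0],[0,0,0],[0,0,0]],"gripper":[15,15,15,15,15]}' 15
python3 - <<'E'
from h import *
c=r.get_calibration('wrist');im=r.capture('wrist');cv2.imwrite('pics/w2.png',im);to([*pads['orange'],.122])
s=r.get_state();z=s['tool_pos'][2]
print(proj(c,np.array(s['tool_pos'])+[0,0,.037]),s['opening'])
E
```

```text
time_s: 3.55
tool_pos: [0.486, -0.3232, 0.1216]
ee_rot: [2.356, 2.068, 0.003]
ft_force: [1.0, -0.8, -0.3]
opening: 0.0242
gripper_force: 15.0
t 3.6 tcp [ 0.4847 -0.3227  0.1197] shift mm [257.4185 113.0036  -2.4215] turn [ 0.0025  0.0014 -0.001 ]
[276.8538 304.9112] 0.024208709893238454
```

View pics/w2.png

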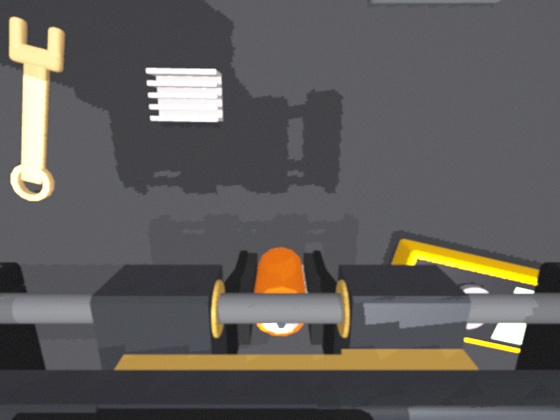

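The orange cap is held and centred between the fingers. Its base far edge is at v≈248 and its top near edge at v≈334. I'll check the in-hand offset along tool x.

Run:
```python
from h import *
c=r.get_calibration('wrist');s=r.get_state();R=Ro.from_rotvec(s['ee_rot']).as_matrix();t=np.array(s['tool_pos'])
for d in(-4,0,4): print(d,proj(c,t+R@[.001*d+.0125,0,.008]),proj(c,t+R@[.001*d-.0125,0,-.038]))
# pad check from wrist later
to([*pads['orange'],.122])
```

```text
-4 [279.6069 249.4924] [279.4512 342.0259]
0 [279.6102 242.7308] [279.454  334.2589]
4 [279.6135 235.884 ] [279.457  326.3687]
t 3.6 tcp [ 0.4847 -0.3227  0.1197] shift mm [257.4185 113.0036  -2.4215] turn [ 0.0025  0.0014 -0.001 ]
```

```bash
python3 -m pendant '{"translation":[[40,18,0],[85,37,0],[130,57,0],[175,77,0],[215,94,0],[245,107,0],[259,113,0],[259,113,0],[259,113,0]],"turn":[[0,0,0],[0,0,0],[0,0,0],[0,0,0],[0,0,0],[0,0,0],[0,0,0],[0,0,0],[0,0,0]],"gripper":[15,15,15,15,15,15,15,15,15]}' 15
python3 - <<'E'
from h import *
c=r.get_calibration('wrist');im=r.capture('wrist');cv2.imwrite('pics/w3.png',im)
for n in pads: print(n,proj(c,[*pads[n],.014]))
to([*pads['orange'],.0235])
E
```

```text
time_s: 4.5
tool_pos: [0.6285, -0.0822, 0.1174]
ee_rot: [-2.362, -2.07, 0.005]
ft_force: [-0.2, 0.4, -0.6]
opening: 0.0247
gripper_force: 15.0
orange [282.0858 214.7777]
blue [282.0681 109.4535]
green [282.0465 -18.0223]
purple [ 282.02   -175.4595]
t 4.55 tcp [ 0.6284 -0.0831  0.1176] shift mm [ 1.3618  1.8341 94.1429] turn [-0.0019  0.0021 -0.0039]
```

View pics/w3.png

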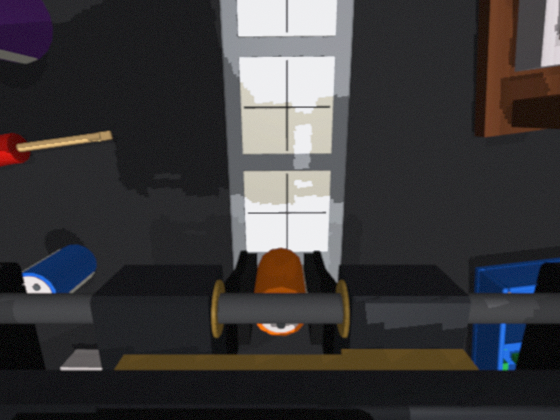

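The crosses of the orange and blue pads are at (287,212) and (287,106). I predicted (282,215) and (282,109), so the pads lie a few mm further along x.

Run:
```python
from h import *
c=r.get_calibration('wrist')
a=ray(c,(287,212),.014);b=ray(c,(287,106),.014);print(a,b,b-a,np.linalg.norm(b-a));a[2]=.0235;to(a)
```

```text
[ 0.6346 -0.0812  0.014 ] [0.6452 0.0023 0.014 ] [0.0106 0.0835 0.    ] 0.08416670275544355
t 4.55 tcp [ 0.6284 -0.0831  0.1176] shift mm [ 2.8642  6.0364 94.1316] turn [-0.0019  0.0021 -0.0039]
```

```bash
python3 -m pendant '{"translation":[[3,5,0],[3,5,35],[3,5,65],[3,5,83],[3,5,90],[3,5,95],[3,5,95],[3,5,95]],"turn":[[0,0,0],[0,0,0],[0,0,0],[0,0,0],[0,0,0],[0,0,0],[0,0,0],[0,0,0]],"gripper":[15,15,15,15,15,15,15,15]}' 15 && python3 -m pendant '{"translation":[[0,0,0],[0,0,0],[0,0,0],[0,0,0],[0,0,-10],[0,0,-50],[0,0,-95],[0,0,-140],[0,0,-140]],"turn":[[0,0,0],[0,0,0],[0,0,0],[0,0,0],[0,0,0],[0,0,0],[0,0,0],[0,0,0],[0,0,0]],"gripper":[27,33,42,55,55,60,70,70,70]}' 15;  python3 - <<'E'
from h import *
to([.437,-.1058,.163])
E
```

```text
time_s: 5.35
tool_pos: [0.6359, -0.0781, 0.0247]
ee_rot: [2.36, 2.071, 0.002]
ft_force: [0.5, 0.3, 0.5]
opening: 0.0244
gripper_force: 15.0
time_s: 6.25
tool_pos: [0.6397, -0.0772, 0.1718]
ee_rot: [2.353, 2.066, 0.016]
ft_force: [1.2, -0.1, 0.2]
opening: 0.0689
gripper_force: 0.0
t 6.25 tcp [ 0.6397 -0.0772  0.1718] shift mm [ -54.5949 -197.3505    5.9529] turn [ 0.0143 -0.0008 -0.0009]
```

```bash
python3 -m pendant '{"translation":[[-12,-45,0],[-24,-90,0],[-36,-135,0],[-48,-175,0],[-53,-194,0],[-53,-194,0],[-53,-194,0],[-53,-194,0]],"turn":[[0,0,0],[0,0,0],[0,0,0],[0,0,0],[0,0,0],[0,0,0],[0,0,0],[0,0,0]],"gripper":[80,80,80,80,80,80,80,80]}' 15;  python3 - <<'E'
from h import *
c=r.get_calibration('wrist');w=r.capture('wrist');t=r.capture('top')
cv2.imwrite('pics/w4.png',w)
cv2.imwrite('pics/t4.png',t)
print(proj(c,[.4365,-.1058,.058]));to([.4365,-.1058,.05])
E
```

```text
time_s: 7.05
tool_pos: [0.4375, -0.1049, 0.164]
ee_rot: [2.359, 2.073, 0.003]
ft_force: [-0.4, -0.2, 0.1]
opening: 0.0797
gripper_force: 0.0
[278.5461 215.7326]
t 7.15 tcp [ 0.4371 -0.1048  0.1636] shift mm [ -1.1522  -0.5739 113.6455] turn [ 0.0008 -0.0007  0.0001]
```

View pics/w4.png

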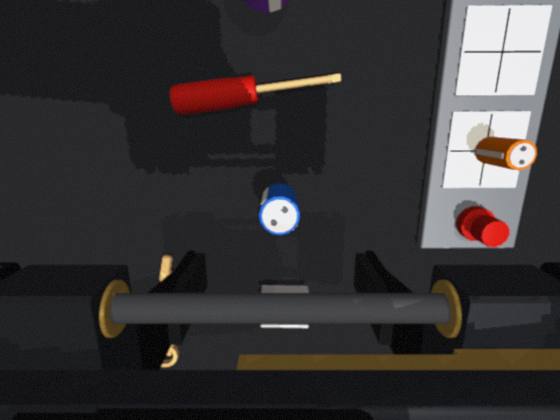

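The blue top is centred at (279,216), as predicted, and orange stands on its pad's cross. Next I descend on blue.

```bash
python3 -m pendant '{"translation":[[-1,0,20],[-1,0,65],[-1,0,105],[-1,0,130],[-1,0,143],[-1,0,147],[-1,0,147]],"turn":[[0,0,0],[0,0,0],[0,0,0],[0,0,0],[0,0,0],[0,0,0],[0,0,0]],"gripper":[70,70,70,70,70,70,70]}' 20 && python3 -m pendant '{"translation":[[0,0,0],[0,0,0],[0,0,0],[0,0,0],[0,0,0],[0,0,0],[0,0,0]],"turn":[[0,0,0],[0,0,0],[0,0,0],[0,0,0],[0,0,0],[0,0,0],[0,0,0]],"gripper":[55,46,40,37,33,25,25]}' 20 && python3 -m pendant '{"translation":[[0,0,-20],[0,0,-60],[0,0,-90],[0,0,-110],[0,0,-110],[0,0,-110]],"turn":[[0,0,0],[0,0,0],[0,0,0],[0,0,0],[0,0,0],[0,0,0]],"gripper":[25,25,25,25,25,25]}' 20
python3 - <<'E'
from h import *
to([.6455,.0021,.127])
E
```

```text
time_s: 7.85
tool_pos: [0.4365, -0.106, 0.0167]
ee_rot: [2.36, 2.073, 0.001]
ft_force: [-0.4, -0.1, -0.3]
opening: 0.0698
gripper_force: 0.0
time_s: 8.55
tool_pos: [0.436, -0.1063, 0.0168]
ee_rot: [2.361, 2.072, 0.0]
ft_force: [-0.1, 0.9, 2.6]
opening: 0.0343
gripper_force: 20.0
time_s: 9.15
tool_pos: [0.4352, -0.1063, 0.1262]
ee_rot: [-2.361, -2.072, 0.001]
ft_force: [0.8, 0.1, -1.0]
opening: 0.034
gripper_force: 20.0
t 9.15 tcp [ 0.4352 -0.1063  0.1262] shift mm [134.8325 194.4468  -0.9217] turn [-0.0003  0.0004 -0.0011]
```

```bash
python3 -m pendant '{"translation":[[25,36,0],[50,72,0],[76,109,0],[102,146,0],[124,178,0],[135,193,0],[135,193,0],[135,193,0],[135,193,0]],"turn":[[0,0,0],[0,0,0],[0,0,0],[0,0,0],[0,0,0],[0,0,0],[0,0,0],[0,0,0],[0,0,0]],"gripper":[25,25,25,25,25,25,25,25,25]}' 20
python3 - <<'E'
from h import *
c=r.get_calibration('wrist');w=r.capture('wrist');cv2.imwrite('pics/w5.png',w)
pc=np.array([.6490,.0438])
for k in(-1.5,-.5,.5,1.5): print(proj(c,[*(pc+.084*k*u),.014]))
s=r.get_state();R=Ro.from_rotvec(s['ee_rot']).as_matrix();t=np.array(s['tool_pos'])
for d in(-4,0,4): print(d,proj(c,t+R@[.001*d+.0175,0,.016]),proj(c,t+R@[.001*d-.0175,0,-.042]))
to([*(pc-.042*u),.03])
E
```

```text
time_s: 10.05
tool_pos: [0.6428, 0.0014, 0.1252]
ee_rot: [-2.361, -2.071, 0.005]
ft_force: [-0.5, -0.1, -0.8]
opening: 0.0343
gripper_force: 20.0
[280.9264 298.3666]
[280.8969 211.7594]
[280.8619 109.1608]
[280.8199 -14.3084]
-4 [280.2056 236.419 ] [280.0387 358.7556]
0 [280.2145 229.7873] [280.0492 350.9661]
4 [280.2235 223.0745] [280.0598 343.0505]
t 10.1 tcp [0.6431 0.0014 0.1258] shift mm [ 0.9699  0.5337 95.7538] turn [-0.0019  0.0013 -0.002 ]
```

View pics/w5.png

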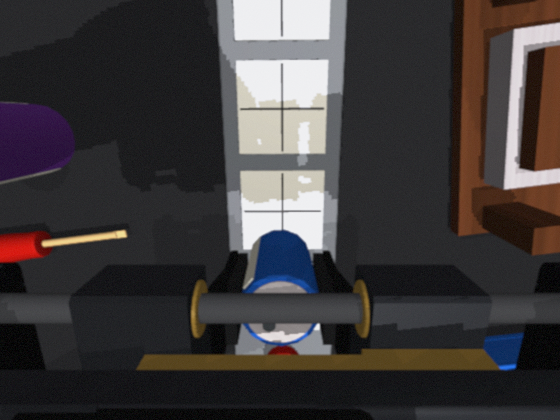

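The crosses are at (282,211) and (282,108), matching the model. The blue cap is held about centred.

```bash
python3 -m pendant '{"translation":[[0,1,0],[0,1,35],[0,1,65],[0,1,83],[0,1,90],[0,1,95],[0,1,95],[0,1,95]],"turn":[[0,0,0],[0,0,0],[0,0,0],[0,0,0],[0,0,0],[0,0,0],[0,0,0],[0,0,0]],"gripper":[25,25,25,25,25,25,25,25]}' 20 && python3 -m pendant '{"translation":[[0,0,0],[0,0,0],[0,0,0],[0,0,0],[0,0,-10],[0,0,-50],[0,0,-95],[0,0,-140],[0,0,-140]],"turn":[[0,0,0],[0,0,0],[0,0,0],[0,0,0],[0,0,0],[0,0,0],[0,0,0],[0,0,0],[0,0,0]],"gripper":[37,42,50,60,60,60,70,70,70]}' 20;  python3 - <<'E'
from h import *
to([.452,.3062,.165])
E
```

```text
time_s: 10.9
tool_pos: [0.6464, 0.0025, 0.0327]
ee_rot: [2.36, 2.071, 0.002]
ft_force: [0.6, -0.2, -0.8]
opening: 0.0344
gripper_force: 20.0
time_s: 11.8
tool_pos: [0.65, 0.0037, 0.1799]
ee_rot: [2.354, 2.067, 0.018]
ft_force: [-0.5, -0.3, 0.4]
opening: 0.069
gripper_force: 0.0
t 11.8 tcp [0.65   0.0037 0.1799] shift mm [ 274.2269 -235.7542   12.3278] turn [ 0.0141 -0.0027 -0.0009]
```

```bash
python3 -m pendant '{"translation":[[36,-30,0],[72,-60,0],[108,-90,0],[144,-120,0],[180,-150,0],[216,-180,0],[250,-208,0],[268,-224,0],[276,-230,0],[276,-230,0],[276,-230,0],[276,-230,0]],"turn":[[0,0,0],[0,0,0],[0,0,0],[0,0,0],[0,0,0],[0,0,0],[0,0,0],[0,0,0],[0,0,0],[0,0,0],[0,0,0],[0,0,0]],"gripper":[85,85,85,85,85,85,85,85,85,85,85,85]}' 20;  python3 - <<'E'
from h import *
c=r.get_calibration('wrist');w=r.capture('wrist');cv2.imwrite('pics/w6.png',w)
print(proj(c,[.452,.3062,.071]));to([.452,.3062,.026])
print(r.get_state()['joint_pos'])
E
```

```text
time_s: 13.0
tool_pos: [0.4547, 0.3041, 0.1713]
ee_rot: [2.364, 2.068, -0.001]
ft_force: [0.4, 0.2, -0.5]
opening: 0.0852
gripper_force: 0.0
[276.1751 214.2669]
t 13.05 tcp [0.4545 0.3042 0.1713] shift mm [  1.754   -2.7975 145.3174] turn [ 0.0003  0.0009 -0.0041]
[-0.1813  0.3803 -0.6135  1.8694  0.2624  0.9731 -1.0437]
```

View pics/w6.png

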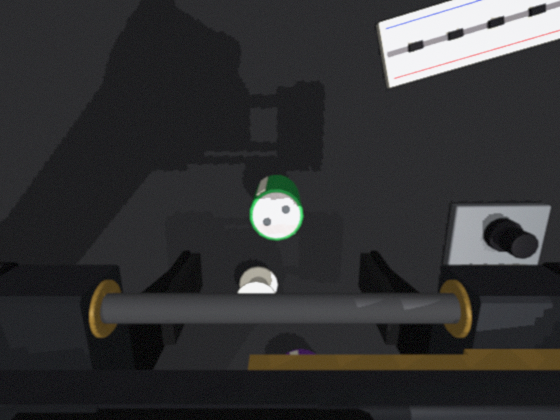

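The green top is at (276,215), as predicted, and the white knob is clear of the gripper.

```bash
python3 -m pendant '{"translation":[[2,-3,10],[2,-3,50],[2,-3,95],[2,-3,125],[2,-3,140],[2,-3,145],[2,-3,145]],"turn":[[0,0,0],[0,0,0],[0,0,0],[0,0,0],[0,0,0],[0,0,0],[0,0,0]],"gripper":[80,80,80,80,80,80,80]}' 30 && python3 -m pendant '{"translation":[[0,0,0],[0,0,0],[0,0,0],[0,0,0],[0,0,0],[0,0,0],[0,0,0]],"turn":[[0,0,0],[0,0,0],[0,0,0],[0,0,0],[0,0,0],[0,0,0],[0,0,0]],"gripper":[65,56,50,47,43,35,35]}' 30 && python3 -m pendant '{"translation":[[0,0,-20],[0,0,-60],[0,0,-100],[0,0,-130],[0,0,-130],[0,0,-130]],"turn":[[0,0,0],[0,0,0],[0,0,0],[0,0,0],[0,0,0],[0,0,0]],"gripper":[35,35,35,35,35,35]}' 30
python3 - <<'E'
from h import *
pc=np.array([.6490,.0438]);p=pc+.042*u;print(p);to([*p,.156])
E
```

```text
time_s: 13.75
tool_pos: [0.4508, 0.3086, 0.0266]
ee_rot: [-2.361, -2.072, -0.0]
ft_force: [0.2, -0.3, -0.0]
opening: 0.0805
gripper_force: 0.0
time_s: 14.45
tool_pos: [0.451, 0.3085, 0.0268]
ee_rot: [2.361, 2.072, 0.001]
ft_force: [0.4, -0.1, 3.2]
opening: 0.0445
gripper_force: 30.0
time_s: 15.05
tool_pos: [0.4503, 0.308, 0.1563]
ee_rot: [2.361, 2.072, -0.0]
ft_force: [0.6, -0.6, -1.9]
opening: 0.0446
gripper_force: 30.0
[0.6544 0.0855]
t 15.05 tcp [0.4503 0.308  0.1563] shift mm [-194.121   231.2853    0.4779] turn [ 0.0001  0.0005 -0.001 ]
```

```bash
python3 -m pendant '{"translation":[[-26,31,0],[-52,62,0],[-80,95,0],[-108,128,0],[-136,162,0],[-164,195,0],[-184,219,0],[-194,231,0],[-194,231,0],[-194,231,0],[-194,231,0]],"turn":[[0,0,0],[0,0,0],[0,0,0],[0,0,0],[0,0,0],[0,0,0],[0,0,0],[0,0,0],[0,0,0],[0,0,0],[0,0,0]],"gripper":[35,35,35,35,35,35,35,35,35,35,35]}' 30
python3 - <<'E'
from h import *
c=r.get_calibration('wrist');w=r.capture('wrist');cv2.imwrite('pics/w7.png',w)
pc=np.array([.6490,.0438])
for k in(-1.5,-.5,.5,1.5): print(proj(c,[*(pc+.084*k*u),.014]))
s=r.get_state();R=Ro.from_rotvec(s['ee_rot']).as_matrix();t=np.array(s['tool_pos'])
for d in(-4,0,4): print(d,proj(c,t+R@[.001*d+.0225,0,.026]),proj(c,t+R@[.001*d-.0225,0,-.045]))
to([*(pc+.042*u),.04])
E
```

```text
time_s: 16.15
tool_pos: [0.6528, 0.089, 0.1563]
ee_rot: [-2.355, -2.076, 0.001]
ft_force: [-0.2, 0.7, -0.9]
opening: 0.0446
gripper_force: 30.0
[281.3331 355.0565]
[281.7324 286.3531]
[282.1921 207.2659]
[282.7269 115.2484]
-4 [280.2407 222.8099] [280.0982 373.2643]
0 [280.2479 216.3828] [280.107 365.52 ]
4 [280.2552 209.8807] [280.116  357.6494]
t 16.2 tcp [0.6531 0.0888 0.1566] shift mm [ -3.1912   1.8423 116.6335] turn [-0.0008 -0.0007  0.0031]
```

View pics/w7.png

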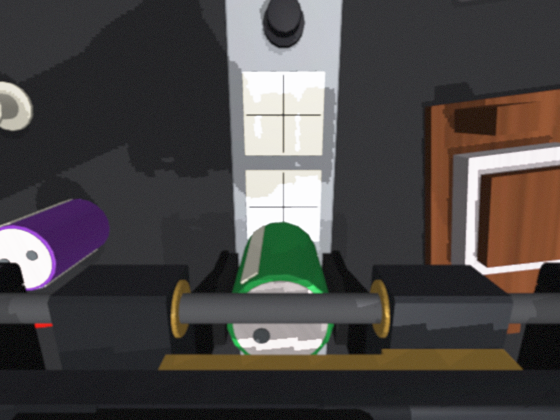

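The crosses are at (284,207) and (284,115), within 2 px of the model. Green is centred in the grip.

```bash
python3 -m pendant '{"translation":[[-3,2,0],[-3,2,40],[-3,2,80],[-3,2,102],[-3,2,110],[-3,2,115],[-3,2,115],[-3,2,115]],"turn":[[0,0,0],[0,0,0],[0,0,0],[0,0,0],[0,0,0],[0,0,0],[0,0,0],[0,0,0]],"gripper":[35,35,35,35,35,35,35,35]}' 30 && python3 -m pendant '{"translation":[[0,0,0],[0,0,0],[0,0,0],[0,0,0],[0,0,-10],[0,0,-50],[0,0,-95],[0,0,-140],[0,0,-140],[0,0,-140]],"turn":[[0,0,0],[0,0,0],[0,0,0],[0,0,0],[0,0,0],[0,0,0],[0,0,0],[0,0,0],[0,0,0],[0,0,0]],"gripper":[47,52,60,70,70,80,87,87,87,87]}' 30;  python3 - <<'E'
from h import *
to([.450,.0894,.18])
E
```

```text
time_s: 17.0
tool_pos: [0.6572, 0.0833, 0.0432]
ee_rot: [2.36, 2.072, 0.004]
ft_force: [-0.5, 0.2, -1.8]
opening: 0.0446
gripper_force: 30.0
time_s: 18.0
tool_pos: [0.6567, 0.0831, 0.1838]
ee_rot: [2.359, 2.071, 0.004]
ft_force: [0.1, -0.1, -0.2]
opening: 0.0869
gripper_force: 0.0
t 18.0 tcp [0.6567 0.0831 0.1838] shift mm [ -20.528  -205.8357    3.028 ] turn [ 0.0036 -0.0006 -0.0008]
```

```bash
python3 -m pendant '{"translation":[[-4,-40,0],[-8,-85,0],[-12,-130,0],[-17,-170,0],[-20,-195,0],[-20,-205,0],[-20,-205,0],[-20,-205,0],[-20,-205,0]],"turn":[[0,0,0],[0,0,0],[0,0,0],[0,0,0],[0,0,0],[0,0,0],[0,0,0],[0,0,0],[0,0,0]],"gripper":[87,87,87,87,87,87,87,87,87]}' 40;  python3 - <<'E'
from h import *
c=r.get_calibration('wrist');w=r.capture('wrist');cv2.imwrite('pics/w8.png',w)
print(proj(c,[.450,.0894,.085]));to([.450,.0894,.035])
E
```

```text
time_s: 18.9
tool_pos: [0.4516, 0.0896, 0.1815]
ee_rot: [-2.362, -2.071, -0.001]
ft_force: [-0.1, 0.6, -0.7]
opening: 0.0869
gripper_force: 0.0
[277.798  218.3916]
t 18.95 tcp [0.4514 0.0897 0.1814] shift mm [ -0.5682  -1.3927 146.4203] turn [ 0.0001 -0.0009 -0.0015]
```

View pics/w8.png

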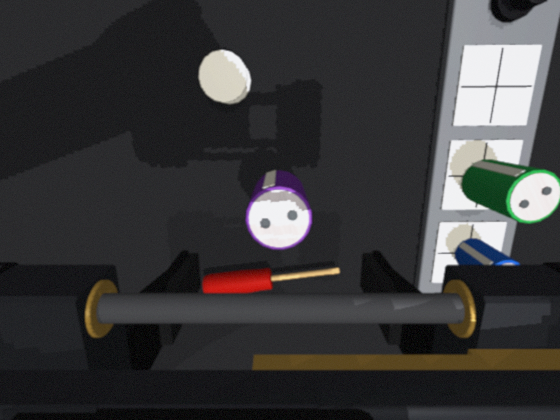

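The purple top is at (278,218), as predicted. Green and blue are standing on their pads.

```bash
python3 -m pendant '{"translation":[[0,-1,10],[0,-1,50],[0,-1,95],[0,-1,125],[0,-1,140],[0,-1,146],[0,-1,146]],"turn":[[0,0,0],[0,0,0],[0,0,0],[0,0,0],[0,0,0],[0,0,0],[0,0,0]],"gripper":[87,87,87,87,87,87,87]}' 40 && python3 -m pendant '{"translation":[[0,0,0],[0,0,0],[0,0,0],[0,0,0],[0,0,0],[0,0,0],[0,0,0]],"turn":[[0,0,0],[0,0,0],[0,0,0],[0,0,0],[0,0,0],[0,0,0],[0,0,0]],"gripper":[75,66,60,57,53,45,45]}' 40 && python3 -m pendant '{"translation":[[0,0,-20],[0,0,-60],[0,0,-100],[0,0,-130],[0,0,-130],[0,0,-130]],"turn":[[0,0,0],[0,0,0],[0,0,0],[0,0,0],[0,0,0],[0,0,0]],"gripper":[45,45,45,45,45,45]}' 40
python3 - <<'E'
from h import *
pc=np.array([.6490,.0438]);p=pc+.126*u;print(p);to([*p,.165])
E
```

```text
time_s: 19.65
tool_pos: [0.4488, 0.0898, 0.0346]
ee_rot: [-2.36, -2.072, 0.002]
ft_force: [0.2, 0.3, -0.4]
opening: 0.0873
gripper_force: 0.0
time_s: 20.35
tool_pos: [0.45, 0.0897, 0.0359]
ee_rot: [2.36, 2.072, 0.002]
ft_force: [0.7, -0.9, 3.2]
opening: 0.0547
gripper_force: 40.0
time_s: 20.95
tool_pos: [0.4484, 0.0892, 0.1651]
ee_rot: [2.361, 2.072, -0.002]
ft_force: [-0.3, -1.0, -3.8]
opening: 0.0545
gripper_force: 40.0
[0.6652 0.1688]
t 20.95 tcp [0.4484 0.0892 0.1651] shift mm [107.033  204.5797  -0.1768] turn [-0.0006  0.0009 -0.0012]
```

```bash
python3 -m pendant '{"translation":[[18,34,0],[36,70,0],[54,106,0],[72,141,0],[88,171,0],[100,193,0],[107,205,0],[107,205,0],[107,205,0],[107,205,0]],"turn":[[0,0,0],[0,0,0],[0,0,0],[0,0,0],[0,0,0],[0,0,0],[0,0,0],[0,0,0],[0,0,0],[0,0,0]],"gripper":[45,45,45,45,45,45,45,45,45,45]}' 40
python3 - <<'E'
from h import *
c=r.get_calibration('wrist');w=r.capture('wrist');cv2.imwrite('pics/w9.png',w)
pc=np.array([.6490,.0438])
for k in(1.5,): print(proj(c,[*(pc+.084*k*u),.014]))
print(proj(c,[*(pc+.196*u),.050]))
s=r.get_state();R=Ro.from_rotvec(s['ee_rot']).as_matrix();t=np.array(s['tool_pos'])
for d in(-4,0,4): print(d,proj(c,t+R@[.001*d+.0275,0,.035]),proj(c,t+R@[.001*d-.0275,0,-.05]))
to([*(pc+.126*u),.05])
E
```

```text
time_s: 21.95
tool_pos: [0.6648, 0.1687, 0.1641]
ee_rot: [-2.36, -2.072, 0.005]
ft_force: [-0.1, 0.6, -2.4]
opening: 0.0541
gripper_force: 40.0
[280.6232 201.376 ]
[280.6282 128.1752]
-4 [280.2365 210.4749] [279.9943 392.1499]
0 [280.244  204.1977] [280.0034 384.3583]
4 [280.2516 197.8497] [280.0126 376.4358]
t 22.0 tcp [0.6651 0.1686 0.1647] shift mm [  0.3209   0.2886 114.6742] turn [-0.0017  0.0014 -0.0007]
```

View pics/w9.png

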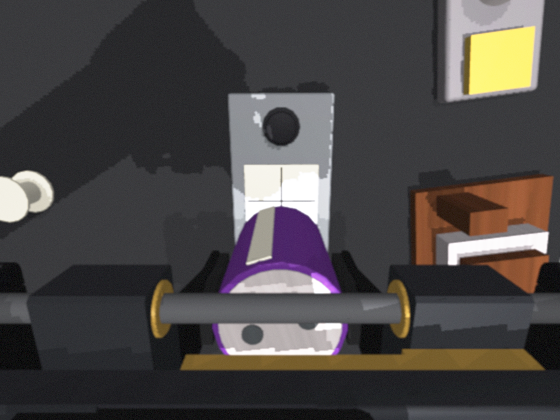

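The cross is at (281,201), as predicted. Purple's base edge is at v≈207, so its in-hand offset is small and it can go straight down.

```bash
python3 -m pendant '{"translation":[[1,1,0],[1,1,40],[1,1,80],[1,1,102],[1,1,110],[1,1,115],[1,1,115],[1,1,115]],"turn":[[0,0,0],[0,0,0],[0,0,0],[0,0,0],[0,0,0],[0,0,0],[0,0,0],[0,0,0]],"gripper":[45,45,45,45,45,45,45,45]}' 40 && python3 -m pendant '{"translation":[[0,0,0],[0,0,0],[0,0,0],[0,0,0],[0,0,-10],[0,0,-50],[0,0,-95],[0,0,-140],[0,0,-140],[0,0,-140]],"turn":[[0,0,0],[0,0,0],[0,0,0],[0,0,0],[0,0,0],[0,0,0],[0,0,0],[0,0,0],[0,0,0],[0,0,0]],"gripper":[57,62,70,80,87,87,87,87,87,87]}' 40 && python3 -m pendant '{"translation":[[0,-45,0],[0,-90,0],[0,-135,0],[0,-180,0],[0,-220,0],[0,-220,0],[0,-220,0]],"turn":[[0,0,0],[0,0,0],[0,0,0],[0,0,0],[0,0,0],[0,0,0],[0,0,0]],"gripper":[87,87,87,87,87,87,87]}'
python3 - <<'E'
from h import *
c=r.get_calibration('top');im=r.capture('top')
cv2.imwrite('pics/t10.png',cv2.resize(im[140:210,165:350],None,fx=4,fy=4,interpolation=cv2.INTER_CUBIC))
pc=np.array([.6490,.0438])
for n,k in dict(orange=-1.5,blue=-.5,green=.5,purple=1.5).items(): print(n,(proj(c,[*(pc+.084*k*u),.014+H[n]])-[165,140]+.5)*4-.5)
E
```

```text
time_s: 22.8
tool_pos: [0.6685, 0.1706, 0.0523]
ee_rot: [2.36, 2.072, 0.004]
ft_force: [0.3, -0.8, -3.1]
opening: 0.0543
gripper_force: 40.0
time_s: 23.8
tool_pos: [0.6681, 0.1705, 0.1929]
ee_rot: [2.36, 2.071, 0.005]
ft_force: [0.0, -0.3, -0.6]
opening: 0.0871
gripper_force: 0.0
time_s: 24.5
tool_pos: [0.4484, 0.1981, 0.1899]
ee_rot: [2.36, 2.073, -0.002]
ft_force: [0.1, -0.2, 0.5]
opening: 0.0871
gripper_force: 0.0
orange [558.7927 128.2288]
blue [429.8736 106.702 ]
green [298.7907  84.4973]
purple [165.1988  61.548 ]
```

View pics/t10.png

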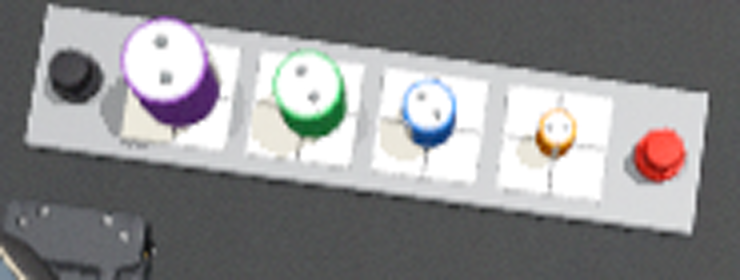

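All four caps are upright on the right pads. In the crop the top centres are purple (165,60), green (308,83), blue (430,107) and orange (557,127). Purple, blue and orange are within about 1 mm of predicted. Green is about 6 mm off along the row, inside the 13 mm limit, and the arm is clear of everything, so I'm handing in.

```bash
python3 -c "
from bench import r
print(r.close_job())"
```

```text
the job is handed in; nothing more can be done
None
```

I handed the job in at about 24.5 s with all four capacitors upright on their pads in size order from the red post to the black; by the last camera check orange, blue and purple are within about 1 mm of where they should be and green about 6 mm off (limit 13 mm), but the hand-in returned no verdict.

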